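Sift the hazelnuts out of the walnuts

ROBOT

A 6-joint arm with a two-finger parallel gripper is mounted at the origin on a cart in front of the work surface, level with it; the furniture and walls round the work are solid. World frame = base frame: x ahead of the robot, y to its left, z up, the work surface at z = 0. Lengths are in m, angles in rad, forces in N, time in s.
With the tool pointing down it reaches from about 0.375 to 0.9 m from the base axis. Payload 3.1 kg.
Tool frame: the origin (TCP) lies on the centre line of the jaws, within the pads' length; the fingertips stand 8 mm ahead of it and the grasp point (between the pads) lies 11 mm behind it; z points along the fingers, y is the line along which they close (so a half turn about z gives the same grasp; the last joint's range is limited). The gripper opens to 85 mm and grips with 20 to 120 N. Pads are 22 mm wide; open, the fingers measure 114 mm over their backs; the gripper's body (76 mm by 85 mm) begins 54 mm behind the grasp point. The pads swing forward as they close: fully open they stand 13 mm farther back than shut.
Start: joints at [-1.472, 0.527, 1.433, -0, 1.181, -0.178], TCP at [0.171, -0.601, 0.239] pointing down, gripper open.
Joint ranges: [-3.08, 3.08], [-0.75, 2.2], [0.22, 2.44], [-1.43, 4.57], [0, 2.65], [-2.85, 2.85]. Speed limits (rad/s): [2.79, 2.79, 3.14, 3.14, 3.14, 3.14].

INTERFACE

Orientations are given as a unit quaternion [x, y, z, w].
In Python, from station import * gives the robot as it stands.
- The arm moves only by the tool play_rows, never from a script. Its argument "rows" is a list of rows, each a list of 3 entries, a list of its own where there are three numbers: the turn, a rotation vector about the tool's x, y, z in degrees, then the shift along the tool's x, y, z in mm, then the closure, from 0 (fully open) to 1 (shut). In form: [[[ax, ay, az], [dx, dy, dz], jaw], ...]. A call has 1 to 12 rows; each row shifts and turns the commanded pose from where the row before left it, along the tool's axes as they then stand; what a row does not reach is not made up. A row lasts 1/12 s, in which the tool goes at most 41.7 mm and 7.16 degrees, less where a joint would pass 70% of its speed; a pose out of reach is approached as far as the arm can. A call with a gripper value outside its range is refused whole. The fingers move at their own pace and stop on an object; "grip_force" is the grip in N (left out, the last holds). Time passes only in rows, so rows that do not move let the fingers close. It gives the time, the measured TCP pose, the force, the opening and the grip force at its end, in the units of the state.
- sense(): the state, without advancing time (a new reading comes with each control period).
- snapshot(name): name is "scene" or "top" or "wrist"; returns (picture, depth): 384x512x3 uint8, red, green, blue; 384x512 float32, m along the optical axis (not along the pixel's ray), 0 where there is no reading.
- get_calibration(name): a dict with "vfov" (degrees; the focal length in pixels is half the picture's height over the tangent of half this angle, whatever the lens; pixels are square), "cx", "cy" (the principal point, pixels), "xyz" and "attitude" of the camera in the world. Camera axes: x right, y down, z forward; pixel columns grow to the right and rows downward; lengths in m; the calibration is good to about 2 mm. A picture is of the moment at which its call begins: read the wrist's pose just before it. get_calibration takes no time and is no camera call; for the wrist camera it gives the pose at the moment of the call.
- sign_off(): hands the job in; it is judged then, once.
The state is a dict: "t": time; "q": joint angles; "qd": joint speeds; "tau": joint torques, N m; "tcp_pos": TCP position; "tool_rot": TCP orientation; "force": force on the tool from outside, world axes, zero at the start; "ft_torque": the same for the moment, N m; "finger_gap": opening from 0.0 (shut) to 1.0 (fully open); "gripper_force": force on a finger pad.
Only numpy, scipy, OpenCV 4.12 (cv2) and the standard library are available. Lean on these libraries where they do the work, as an engineer would, in place of code of your own. Each camera call takes 0.05 s, during which the arm holds its last target. There are 200 camera calls.

TASK

The slotted sieve on the green glass board holds walnuts and hazelnuts. Take the sieve by the handle, hold it level above the blue dish and shake it from side to side until all the hazelnuts have fallen through into the dish and only the walnuts are left in the sieve. Then lower the sieve, with the walnuts in it, back onto the glass board and let go; do not disturb the jar, mug and timer behind.

Things in the scene. Friction and masses are not known exactly. Their poses are not given: they have to be found in the camera images.
- sieve: slotted sieve, about 0.3 kg: a pale wooden frame 156 mm (its x) by 133 mm (its y) and 50 mm high, with walls 6 mm thick; inside, 144 x 121 mm, two flat steel slats 20 mm wide run along its x at y = -23.5 and +23.5 mm, their tops 12 mm above the underside, leaving three open slots 27 mm wide (shaking along its y moves nuts off the slats). Steel rods outside the two end walls (x = -80 and +80 mm) carry a handle over the middle. Origin: centre of the underside; z up.
- sieve_grip (a point): centre of the sieve's handle: a dark wooden bar along the sieve's x, 98 mm long, 20 mm wide (along the sieve's y), 24 mm high, its centre 125 mm above the sieve's underside; free space all round it, the nuts' tops lie 65 mm or more below this point; same axes as the sieve.
- dish: blue stoneware oven dish, fixed: 220 mm (its x) by 250 mm (its y), 48 mm high, walls and floor 7 mm, open at the top; a lug handle on each y end reaches 21 mm farther out. Origin: centre of the underside, on the worktop.
- glass_board: green glass cutting board lying flat, fixed: 199 mm (its x) by 301 mm (its y), top 8 mm above its origin, which is the centre of its underside.
- walnut_1_mid (a point): walnut: pale brown, 42 mm across and 43 mm high, 16 g; this point is its centre. It starts in the sieve and is too big for the slots.
- walnut_2_mid (a point): walnut: pale brown, 42 mm across and 43 mm high, 16 g; this point is its centre. It starts in the sieve and is too big for the slots.
- walnut_3_mid (a point): walnut: pale brown, 42 mm across and 43 mm high, 16 g; this point is its centre. It starts in the sieve and is too big for the slots.
- hazelnut_1_mid (a point): hazelnut: darker brown, 20 mm across and 20 mm high, with a 12 mm flat pale foot, 10 g; this point is its centre. It starts standing on a slat of the sieve and falls through a slot once shaken off it.
- hazelnut_2_mid (a point): hazelnut: darker brown, 20 mm across and 20 mm high, with a 12 mm flat pale foot, 10 g; this point is its centre. It starts standing on a slat of the sieve and falls through a slot once shaken off it.
- hazelnut_3_mid (a point): hazelnut: darker brown, 20 mm across and 20 mm high, with a 12 mm flat pale foot, 10 g; this point is its centre. It starts standing on a slat of the sieve and falls through a slot once shaken off it.
- hazelnut_4_mid (a point): hazelnut: darker brown, 20 mm across and 20 mm high, with a 12 mm flat pale foot, 10 g; this point is its centre. It starts standing on a slat of the sieve and falls through a slot once shaken off it.
- spice_jar_1: spice jar with a red cap, 45 mm across, 106 mm high, standing loose behind the work; origin at the centre of its underside. Leave alone.
- mug_1: white mug, 62 x 88 x 50 mm, standing loose behind the work; origin at the centre of its underside. Leave alone.
- egg_timer: white kitchen timer with a red grip, 60 mm across, 50 mm high, standing loose behind the work; origin at the centre of its underside. Leave alone.

How it is judged:
On the way, in this order (a step that is already met when the one before it is completed fails the run):
1. the sieve is held above the dish, its underside clear of the rim (x of sieve in the frame of dish between -0.09 and 0.09 m and y of sieve in the frame of dish between -0.11 and 0.11 m and z of sieve in the frame of dish above 0.046 m and contact force between the fingers and sieve above 0.5 N and angle between sieve's own z axis and vertical below 0.35 rad), for 0.1 s.
2. all four hazelnuts lie in the dish and the walnuts in the sieve, while the sieve is held roughly level above the dish (all of step 1 and x of hazelnut_1_mid in the frame of dish between -0.105 and 0.105 m and y of hazelnut_1_mid in the frame of dish between -0.12 and 0.12 m and z of hazelnut_1_mid in the frame of dish between 0 and 0.05 m and x of hazelnut_2_mid in the frame of dish between -0.105 and 0.105 m and y of hazelnut_2_mid in the frame of dish between -0.12 and 0.12 m and z of hazelnut_2_mid in the frame of dish between 0 and 0.05 m and x of hazelnut_3_mid in the frame of dish between -0.105 and 0.105 m and y of hazelnut_3_mid in the frame of dish between -0.12 and 0.12 m and z of hazelnut_3_mid in the frame of dish between 0 and 0.05 m and x of hazelnut_4_mid in the frame of dish between -0.105 and 0.105 m and y of hazelnut_4_mid in the frame of dish between -0.12 and 0.12 m and z of hazelnut_4_mid in the frame of dish between 0 and 0.05 m and x of walnut_1_mid in the frame of sieve between -0.075 and 0.075 m and y of walnut_1_mid in the frame of sieve between -0.064 and 0.064 m and z of walnut_1_mid in the frame of sieve between 0.005 and 0.075 m and x of walnut_2_mid in the frame of sieve between -0.075 and 0.075 m and y of walnut_2_mid in the frame of sieve between -0.064 and 0.064 m and z of walnut_2_mid in the frame of sieve between 0.005 and 0.075 m and x of walnut_3_mid in the frame of sieve between -0.075 and 0.075 m and y of walnut_3_mid in the frame of sieve between -0.064 and 0.064 m and z of walnut_3_mid in the frame of sieve between 0.005 and 0.075 m), for 0.2 s.
3. the sieve is lowered, still held, onto the glass board (to within 10 mm) (x of sieve in the frame of glass_board between -0.045 and 0.045 m and y of sieve in the frame of glass_board between -0.1 and 0.1 m and contact force between the fingers and sieve above 0.5 N and z of sieve in the frame of glass_board below 0.018 m), for 0.05 s.
At the end, for the whole second after the job is handed in: all four hazelnuts lie in the dish; all three walnuts lie in the sieve; the sieve stands flat and at rest on the glass board (underside within 4 mm of its top, tilt under 0.06 rad, its centre within 45 mm of the board's centre along the board's x and 100 mm along its y), released (x of hazelnut_1_mid in the frame of dish between -0.105 and 0.105 m and y of hazelnut_1_mid in the frame of dish between -0.12 and 0.12 m and z of hazelnut_1_mid in the frame of dish between 0 and 0.05 m and x of hazelnut_2_mid in the frame of dish between -0.105 and 0.105 m and y of hazelnut_2_mid in the frame of dish between -0.12 and 0.12 m and z of hazelnut_2_mid in the frame of dish between 0 and 0.05 m and x of hazelnut_3_mid in the frame of dish between -0.105 and 0.105 m and y of hazelnut_3_mid in the frame of dish between -0.12 and 0.12 m and z of hazelnut_3_mid in the frame of dish between 0 and 0.05 m and x of hazelnut_4_mid in the frame of dish between -0.105 and 0.105 m and y of hazelnut_4_mid in the frame of dish between -0.12 and 0.12 m and z of hazelnut_4_mid in the frame of dish between 0 and 0.05 m and x of walnut_1_mid in the frame of sieve between -0.075 and 0.075 m and y of walnut_1_mid in the frame of sieve between -0.064 and 0.064 m and z of walnut_1_mid in the frame of sieve between 0.005 and 0.075 m and x of walnut_2_mid in the frame of sieve between -0.075 and 0.075 m and y of walnut_2_mid in the frame of sieve between -0.064 and 0.064 m and z of walnut_2_mid in the frame of sieve between 0.005 and 0.075 m and x of walnut_3_mid in the frame of sieve between -0.075 and 0.075 m and y of walnut_3_mid in the frame of sieve between -0.064 and 0.064 m and z of walnut_3_mid in the frame of sieve between 0.005 and 0.075 m and x of sieve in the frame of glass_board between -0.045 and 0.045 m and y of sieve in the frame of glass_board between -0.1 and 0.1 m and z of sieve in the frame of glass_board between 0.004 and 0.012 m and angle between sieve's own z axis and vertical below 0.06 rad and linear speed of sieve below 0.02 m/s and contact force between the fingers and sieve below 0.1 N); the robot touches nothing.
It fails at once if the sieve is tipped by more than 0.5 rad (angle between sieve's own z axis and vertical above 0.5 rad).
It fails at once if the spice jar is moved by more than 30 mm (distance of spice_jar_1 from where it was at the start of the episode above 0.03 m).
It fails at once if the mug is moved by more than 30 mm (distance of mug_1 from where it was at the start of the episode above 0.03 m).
It fails at once if the kitchen timer is moved by more than 30 mm (distance of egg_timer from where it was at the start of the episode above 0.03 m).
It also fails if it takes over 54 s, if anything falls off the work surface, if the arm or the gripper's body presses on something with over 40 N, if the wrist force passes 120 N, or if a joint passes its speed limit or range.

## Working session

There is one attempt and no reset: what is moved stays moved. The work goes in short steps, Python scripts to look and compute and a tool call to move; the robot and the scene stay as the last step left them, time stands still between calls to the robot, and variables do not carry over. Pictures are saved under pics/ and viewed, at most 10 in all, crops included, and the job is handed in when it is done.

Besides the shell and the picture viewer there is one more tool, called after ">>>" by a JSON object that holds its "api" and its "payload", one argument or row to a line. play_rows: Moves the arm, as the interface text tells. Its arguments: {"type":"object","properties":{"rows":{"type":"array","items":{"type":"array"}},"grip_force":{"type":"number"}},"required":["rows"]}

```bash
mkdir -p pics
cat > h.py <<'E'
from station import *
import numpy as np, cv2
from scipy.spatial.transform import Rotation as R
def cloud(n):
    c=get_calibration(n); p,d=snapshot(n)
    f=192/np.tan(np.radians(c["vfov"])/2)
    v,u=np.mgrid[:384,:512]
    X=np.stack([(u-c["cx"])/f*d,(v-c["cy"])/f*d,d],-1)
    a=np.array(c["attitude"]); r=R.from_quat(a) if a.size==4 else R.from_matrix(a) if a.size==9 else R.from_rotvec(a)
    return p,d,r.apply(X.reshape(-1,3)).reshape(X.shape)+np.array(c["xyz"])
E
python3 - <<'E'
from h import *
print(sense()); print(get_calibration("top"))
for n in("top","scene"):
    p,d,X=cloud(n); cv2.imwrite(f"pics/{n}0.png",p[...,::-1]); np.savez(f"{n}0.npz",p=p,d=d,X=X)
E
```

```text
{'t': 0.0, 'q': array([-1.47149066e+00,  5.28447184e-01,  1.43389023e+00, -8.10299132e-06,
        1.18141189e+00, -1.78514788e-01]), 'qd': array([-0.0026706 , -0.00077702,  0.00033351,  0.00029822, -0.00045522,
       -0.00074433]), 'tau': array([-2.88963733e-03, -4.42362213e+01, -1.78024507e+01, -2.68997892e-04,
        8.46293871e-03, -1.73140734e-05]), 'tcp_pos': array([ 0.17135995, -0.6003263 ,  0.23834911]), 'tool_rot': array([ 9.90366689e-01,  1.38465368e-01,  3.89517784e-05, -1.07762693e-03]), 'force': array([-0.08689195,  0.25368389,  0.0154447 ]), 'ft_torque': array([-0.01710447, -0.00290248, -0.00134066]), 'gripper_force': 0.0, 'finger_gap': 1.0008178997741548}
{'vfov': 48.61653033378519, 'cx': 253.4548042250337, 'cy': 183.24625251459167, 'xyz': array([ 0.38437711, -0.06260689,  1.16255842]), 'attitude': array([ 0.70862987, -0.70087147,  0.04711475, -0.06635582])}
```

View pics/top0.png

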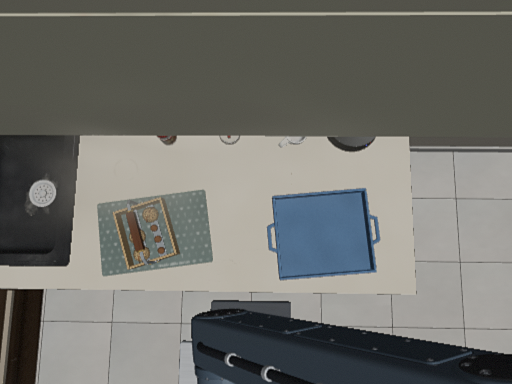

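View pics/scene0.png

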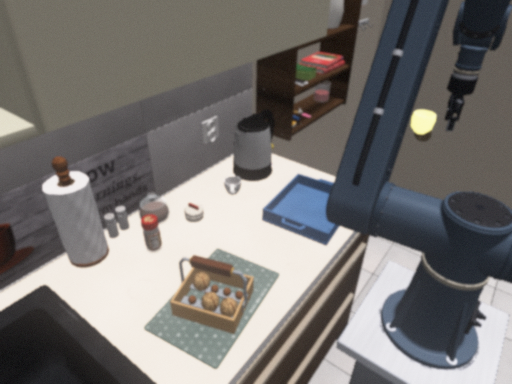

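The top view shows the sieve on the board around pixel (148,234), with its handle bar at about (137,230). The dish is at (323,234). A wall cabinet overhangs rows 0–135, and the jar, timer and mug stand at its edge. The scene view confirms three walnuts, and hazelnuts on the slats.

Run:
```python
from h import *
z=np.load("top0.npz"); p,d,X=z["p"],z["d"],z["X"]
hsv=cv2.cvtColor(p,cv2.COLOR_RGB2HSV); v,u=np.mgrid[:384,:512]
def rect(m,n):
    P=X[m]; r=cv2.minAreaRect((P[:,:2]*1000).astype(np.float32)); print(n,m.sum(),np.round(r[0]),np.round(r[1]),round(r[2],1),"z",np.percentile(P[:,2],[2,50,98]).round(3))
h,s,val=hsv[...,0],hsv[...,1],hsv[...,2]; Z=X[...,2]
box=(u>85)&(u<225)&(v>180)&(v<285)&(d>0)
rect((h>95)&(h<125)&(s>90)&(u>255)&(u<390)&(v>180)&(v<285)&(Z>.035)&(Z<.07),"dish rim")
rect(box&(Z>.1)&(Z<.17),"handle")
rect(box&(Z>.045)&(Z<.075),"frame")
m=box&(h>60)&(h<100)&(s>25)&(Z<.03); rect(cv2.morphologyEx(m.astype(np.uint8),cv2.MORPH_OPEN,np.ones((3,3)))>0,"board")
mh=box&(Z>.1)&(Z<.17); print(X[mh][:, :2].mean(0), p[mh].mean(0))
c=(v<125)&(d>0); print("cab",np.percentile(X[c],[1,50,99],axis=0).round(3))
s0=np.load("scene0.npz"); pp,XX=s0["p"],s0["X"]
q=XX[(XX[...,2]>.3)&(XX[...,0]>.3)&(s0["d"]>0)]; 
print("high", np.percentile(q,[1,50,99],axis=0).round(3))
rr=XX[20:90:15,100:240:30]; print(rr.round(2).reshape(-1,3))
q=XX[150:340,160:270]; 
h2=XX[(XX[...,2]>.108)&(XX[...,2]<.16)&(np.abs(XX[...,0]-X[mh][:,0].mean())<.08)&(np.abs(XX[...,1]-X[mh][:,1].mean())<.08)]
if len(h2): print("scene handle",len(h2),cv2.minAreaRect((h2[:,:2]*1000).astype(np.float32)),h2[:,2].max())
for nm,uv in (("jar",(167,138)),("timer",(230,138)),("mug",(294,139)),("pot",(350,140))): print(nm,X[uv[1],uv[0]].round(3))
big=cv2.resize(p[185:285,90:220],None,fx=6,fy=6,interpolation=cv2.INTER_CUBIC); cv2.imwrite("pics/crop0.png",big[...,::-1])
```

```text
dish rim 995 [ 436. -214.] [216. 288.] 5.6 z [0.036 0.046 0.051]
handle 516 [430. 253.] [165.  22.] 17.6 z [0.113 0.142 0.147]
frame 967 [430. 253.] [165. 134.] 18.2 z [0.046 0.055 0.063]
board 482 [386. 289.] [107. 184.] 8.8 z [0.003 0.007 0.012]
[0.42914736 0.25027587] [94.29844961 76.23837209 63.8120155 ]
cab [[ 0.572 -0.357  0.554]
 [ 0.573 -0.051  0.76 ]
 [ 0.575  0.274  0.865]]
high [[ 0.525 -1.805  0.303]
 [ 0.574  0.247  0.545]
 [ 0.89   0.483  0.658]]
[[ 0.58  0.31  0.63]
 [ 0.57  0.26  0.62]
 [ 0.57  0.2   0.61]
 [ 0.57  0.12  0.6 ]
 [ 0.58  0.04  0.59]
 [ 0.57  0.32  0.61]
 [ 0.57  0.26  0.6 ]
 [ 0.57  0.2   0.59]
 [ 0.57  0.13  0.58]
 [ 0.58  0.04  0.56]
 [ 0.57  0.33  0.58]
 [ 0.57  0.27  0.57]
 [ 0.57  0.21  0.56]
 [ 0.57  0.13  0.55]
 [ 0.57  0.04  0.53]
 [ 0.57  0.33  0.56]
 [ 0.57  0.28  0.55]
 [ 0.57  0.21  0.54]
 [ 0.57  0.13  0.52]
 [ 0.58  0.04  0.5 ]
 [ 0.57  0.34  0.54]
 [ 0.57  0.28  0.53]
 [ 0.58  0.21  0.51]
 [ 0.57  0.14  0.49]
 [ 0.88 -0.29  0.32]]
scene handle 665 ((430.9398193359375, 255.9915771484375), (164.0475311279297, 21.7270450592041), 18.559234619140625) 0.14601156297093232
jar [0.681 0.2   0.073]
timer [0.692 0.035 0.034]
mug [ 0.697 -0.141  0.01 ]
pot [ 0.672 -0.279  0.094]
```

View pics/crop0.png

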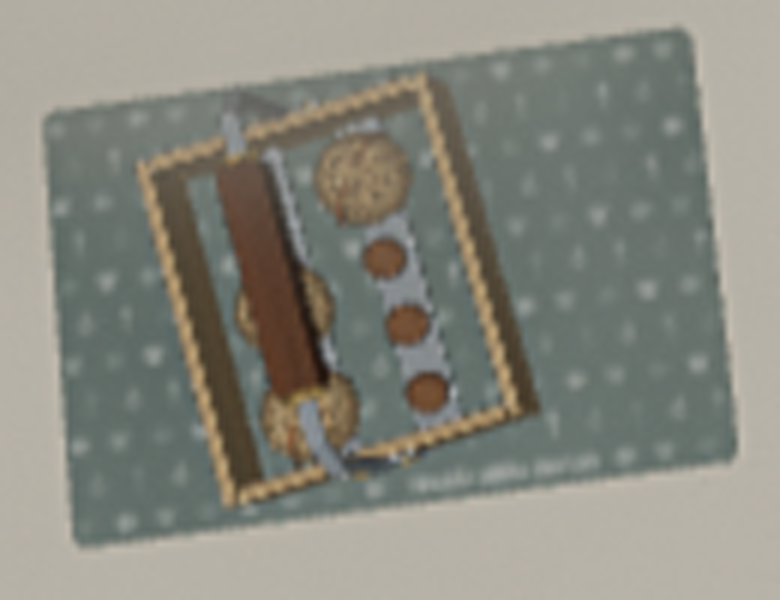

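>>> {"api": "play_rows", "payload": {
  "rows": [
    [[0,0,-2.2],[29.8,-21.9,-1],0],
    [[0,0,0],[29.8,-21.9,-1],0],
    [[0,0,0],[29.8,-21.9,-1],0],
    [[0,0,0],[29.8,-21.9,-1],0],
    [[0,0,0],[29.8,-21.9,-1],0],
    [[0,0,0],[29.8,-21.9,-1],0],
    [[0,0,0],[29.8,-21.9,-1],0],
    [[0,0,0],[29.8,-21.9,-1],0],
    [[0,0,0],[29.8,-21.9,-1],0],
    [[0,0,0],[29.8,-21.9,-1],0],
    [[0,0,0],[29.8,-21.9,-1],0],
    [[0,0,0],[29.8,-21.9,-1],0]
  ]
}}

```text
t: 1.1
tcp_pos: [0.4312, -0.2391, 0.2512]
tool_rot: [0.988, 0.157, -0.0, -0.0]
force: [0.6, -1.1, -0.2]
finger_gap: 0.997
gripper_force: 0.0
```

>>> {"api": "play_rows", "payload": {
  "rows": [
    [[0,0,0],[11.5,-35.5,0],0],
    [[0,0,0],[11.5,-35.5,0],0],
    [[0,0,0],[11.5,-35.5,0],0],
    [[0,0,0],[11.5,-35.5,0],0],
    [[0,0,0],[11.5,-35.5,0],0],
    [[0,0,0],[11.5,-35.5,0],0],
    [[0,0,0],[11.5,-35.5,0],0],
    [[0,0,0],[11.5,-35.5,0],0],
    [[0,0,0],[11.5,-35.5,0],0],
    [[0,0,0],[11.5,-35.5,0],0],
    [[0,0,0],[11.5,-35.5,0],0],
    [[0,0,0],[11.5,-35.5,0],0]
  ]
}}

```text
t: 2.1
tcp_pos: [0.4287, 0.2088, 0.2511]
tool_rot: [0.988, 0.158, -0.0, 0.0]
force: [0.3, 0.4, -0.5]
finger_gap: 0.997
gripper_force: 0.0
```

Run:
```python
from h import *
s=sense(); r=R.from_quat(s["tool_rot"]); print(s["t"],s["tcp_pos"],r.as_matrix().round(3),s["q"].round(2))
g=np.array([.4305,.2545,.24]); print("to go mm",r.inv().apply(g-s["tcp_pos"])*1000)
z=np.load("top0.npz");c=get_calibration("top");a=R.from_quat(c["attitude"]);f=192/np.tan(np.radians(c["vfov"])/2)
B=[]
for u,v in((97.5,204),(205,190),(213,261),(103,276)):
    w=a.apply([(u-c["cx"])/f,(v-c["cy"])/f,1]); B.append((c["xyz"]+w*(.008-c["xyz"][2])/w[2])[:2])
B=np.array(B)*1000; print(B.round(),B.mean(0),np.linalg.norm(np.diff(B,axis=0),axis=1))
```

```text
2.1 [0.42872217 0.20875376 0.25114607] [[ 0.95   0.311 -0.   ]
 [ 0.311 -0.95  -0.   ]
 [-0.001  0.    -1.   ]] [ 0.22  0.31  1.78 -0.    1.05  1.47]
to go mm [ 15.92881391 -42.92268647  11.13685206]
[[510. 400.]
 [551. 103.]
 [359.  76.]
 [316. 371.]] [433.95919474 237.36381331] [299.14566629 193.98148938 298.00595204]
```

>>> {"api": "play_rows", "payload": {
  "rows": [
    [[0,0,0],[8,-21.5,5.5],0],
    [[0,0,0],[8,-21.5,5.5],0],
    [[0,0,0],[0,0,25],0],
    [[0,0,0],[0,0,25],0],
    [[0,0,0],[0,0,25],0],
    [[0,0,0],[0,0,20],0.3],
    [[0,0,0],[0,0,15],0.3],
    [[0,0,0],[0,0,10],0.3],
    [[0,0,0],[0,0,0],0.4],
    [[0,0,0],[0,0,0],0.4],
    [[0,0,0],[0,0,0],0.4]
  ]
}}

```text
t: 3.02
tcp_pos: [0.4319, 0.2529, 0.121]
tool_rot: [0.988, 0.157, 0.001, -0.0]
force: [-0.7, -0.0, -0.4]
finger_gap: 0.608
gripper_force: 0.0
```

Run:
```python
from h import *
print(sense())
p,d,X=cloud("wrist"); cv2.imwrite("pics/w1.png",p[...,::-1])
```

```text
{'t': 3.0167, 'q': array([3.06143714e-01, 5.49615289e-01, 1.85033750e+00, 3.59701506e-05,
       7.40146660e-01, 1.56076340e+00]), 'qd': array([ 0.00039427, -0.01343495, -0.00504088, -0.00088813, -0.0026396 ,
        0.0007911 ]), 'tau': array([-5.05756616e-03, -3.68552971e+01, -9.85124499e+00, -1.91444889e-05,
        1.73740229e-02,  3.11686954e-06]), 'tcp_pos': array([0.4318898 , 0.25293226, 0.12100399]), 'tool_rot': array([ 9.87531859e-01,  1.57417505e-01,  7.36643260e-04, -1.22141217e-04]), 'force': array([-0.73573135, -0.03495515, -0.36402947]), 'ft_torque': array([ 0.0301417 , -0.01084916, -0.01849421]), 'gripper_force': 0.0, 'finger_gap': 0.6075623675883874}
```

View pics/w1.png

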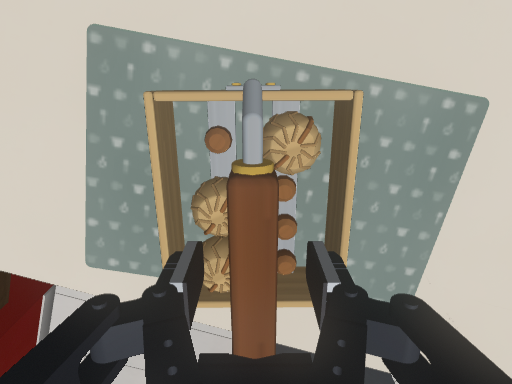

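The wrist view shows the handle bar centred between the jaws (252,260). All four hazelnuts are on the slats and the three walnuts are clear of the pads. Next: close and lift gently.

>>> {"api": "play_rows", "payload": {
  "rows": [
    [[0,0,0],[0,0,0],1],
    [[0,0,0],[0,0,0],1],
    [[0,0,0],[0,0,0],1],
    [[0,0,0],[0,0,0],1],
    [[0,0,0],[0,0,0],1],
    [[0,0,0],[0,0,0],1]
  ],
  "grip_force": 80
}}

```text
t: 3.57
tcp_pos: [0.4316, 0.2533, 0.1211]
tool_rot: [0.988, 0.157, 0.001, -0.0]
force: [-1.9, 2.7, 5.6]
finger_gap: 0.22
gripper_force: 79.1
```

>>> {"api": "play_rows", "payload": {
  "rows": [
    [[0,0,0],[0,0,-2],1],
    [[0,0,0],[0,0,-4],1],
    [[0,0,0],[0,0,-6],1],
    [[0,0,0],[0,0,-8],1],
    [[0,0,0],[0,0,-10],1],
    [[0,0,0],[0,0,-10],1],
    [[0,0,0],[0,0,-8],1],
    [[0,0,0],[0,0,-6],1],
    [[0,0,0],[0,0,-4],1],
    [[0,0,0],[0,0,-2],1],
    [[0,0,0],[0,0,0],1]
  ]
}}

```text
t: 4.48
tcp_pos: [0.4313, 0.2528, 0.1807]
tool_rot: [0.988, 0.157, 0.0, -0.0]
force: [0.2, 0.2, -4.0]
finger_gap: 0.223
gripper_force: 78.2
```

Run:
```python
from h import *
s=sense(); r=R.from_quat(s["tool_rot"]); print(s["t"],s["tcp_pos"],s["force"],s["ft_torque"],s["finger_gap"],s["gripper_force"])
print("to dish",r.inv().apply(np.array([.436,-.214,.18])-s["tcp_pos"])*1000)
p,d,X=cloud("wrist"); cv2.imwrite("pics/w2.png",p[...,::-1])
```

```text
4.4833 [0.43133611 0.25275755 0.1806739 ] [ 0.22264233  0.16898542 -4.00711899] [-0.002851    0.01093049 -0.0205665 ] 0.22321687236104118 78.21803569793701
to dish [-140.6776232   445.07782728    0.58812458]
```

View pics/w2.png

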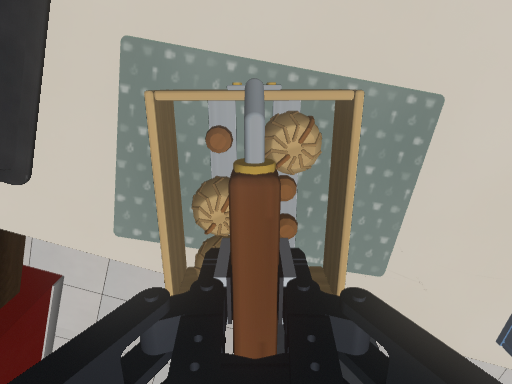

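The sieve is held level, with all nuts unchanged and the force matching its weight. Next: a gentle carry to the dish.

>>> {"api": "play_rows", "payload": {
  "rows": [
    [[0,0,0],[-0.6,1.9,0],1],
    [[0,0,0],[-1.2,3.8,0],1],
    [[0,0,0],[-1.8,5.7,0],1],
    [[0,0,0],[-2.4,7.6,0],1],
    [[0,0,0],[-3,9.5,0],1],
    [[0,0,0],[-3.6,11.4,0],1],
    [[0,0,0],[-4.2,13.3,0],1],
    [[0,0,0],[-4.8,15.3,0],1],
    [[0,0,0],[-5.4,17.2,0],1],
    [[0,0,0],[-6,19.1,0],1],
    [[0,0,0],[-6,19.1,0],1],
    [[0,0,0],[-6,19.1,0],1]
  ]
}}

```text
t: 5.53
tcp_pos: [0.4327, 0.101, 0.1804]
tool_rot: [0.988, 0.157, -0.0, 0.0]
force: [-0.5, -0.4, -3.5]
finger_gap: 0.222
gripper_force: 78.3
```

>>> {"api": "play_rows", "payload": {
  "rows": [
    [[0,0,0],[-6,19.1,0],1],
    [[0,0,0],[-6,19.1,0],1],
    [[0,0,0],[-6,19.1,0],1],
    [[0,0,0],[-6,19.1,0],1],
    [[0,0,0],[-6,19.1,0],1],
    [[0,0,0],[-6,19.1,0],1],
    [[0,0,0],[-6,19.1,0],1],
    [[0,0,0],[-6,19.1,0],1],
    [[0,0,0],[-6,19.1,0],1],
    [[0,0,0],[-6,19.1,0],1],
    [[0,0,0],[-6,19.1,0],1],
    [[0,0,0],[-5.4,17.2,0],1]
  ]
}}

```text
t: 6.53
tcp_pos: [0.4351, -0.1375, 0.1804]
tool_rot: [0.988, 0.157, 0.0, 0.0]
force: [-0.4, 0.0, -3.8]
finger_gap: 0.219
gripper_force: 78.3
```

>>> {"api": "play_rows", "payload": {
  "rows": [
    [[0,0,0],[-4.8,15.3,0],1],
    [[0,0,0],[-4.2,13.3,0],1],
    [[0,0,0],[-3.6,11.4,0],1],
    [[0,0,0],[-3,9.5,0],1],
    [[0,0,0],[-2.4,7.6,0],1],
    [[0,0,0],[-1.8,5.7,0],1],
    [[0,0,0],[-1.2,3.8,0],1],
    [[0,0,0],[-1.2,3.8,0],1],
    [[0,0,0],[-0.6,1.9,0],1],
    [[0,0,0],[0,0,0],1],
    [[0,0,0],[0,0,0],1]
  ]
}}

```text
t: 7.45
tcp_pos: [0.4365, -0.2108, 0.1803]
tool_rot: [0.988, 0.158, -0.0, -0.0]
force: [-0.0, 0.5, -4.1]
finger_gap: 0.222
gripper_force: 78.3
```

Run:
```python
from h import *
s=sense(); print(s["t"],s["tcp_pos"],s["tool_rot"],s["force"])
p,d,X=cloud("wrist"); p2,_,_=cloud("top")
cv2.imwrite("pics/w3.png",np.vstack([p[:300],cv2.resize(p2[170:300,240:400],(512,300))[:300]])[...,::-1])
```

```text
7.45 [ 0.43650087 -0.21079312  0.1802576 ] [ 9.87501680e-01  1.57608236e-01 -1.19889557e-04 -2.47531285e-04] [-0.03629392  0.490199   -4.14632867]
```

View pics/w3.png

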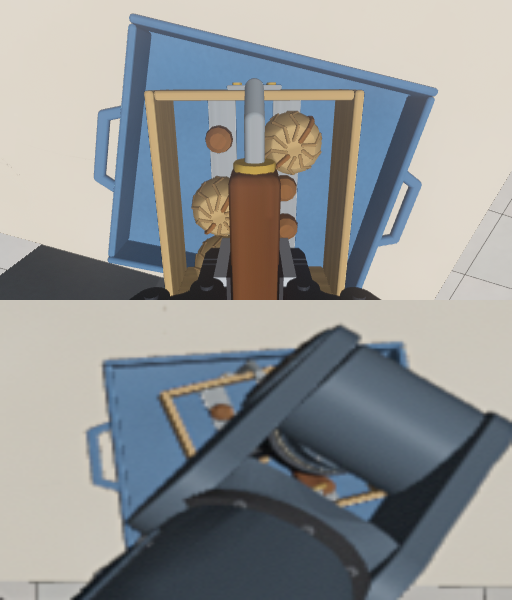

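Over the dish everything is still intact: hazelnuts at (218,139), (287,188) and (287,227), the fourth hidden. Next: shake along tool y.

>>> {"api": "play_rows", "payload": {
  "rows": [
    [[0,0,0],[0,15,0],1],
    [[0,0,0],[0,0,0],1],
    [[0,0,0],[0,-15,0],1],
    [[0,0,0],[0,-15,0],1],
    [[0,0,0],[0,0,0],1],
    [[0,0,0],[0,15,0],1],
    [[0,0,0],[0,15,0],1],
    [[0,0,0],[0,0,0],1],
    [[0,0,0],[0,-15,0],1],
    [[0,0,0],[0,-15,0],1],
    [[0,0,0],[0,0,0],1],
    [[0,0,0],[0,15,0],1]
  ]
}}

```text
t: 8.55
tcp_pos: [0.4337, -0.2067, 0.1797]
tool_rot: [0.987, 0.159, -0.002, -0.003]
force: [0.1, 0.3, -3.5]
finger_gap: 0.22
gripper_force: 79.0
```

>>> {"api": "play_rows", "payload": {
  "rows": [
    [[0,0,0],[0,18,0],1],
    [[0,0,0],[0,0,0],1],
    [[0,0,0],[0,-18,0],1],
    [[0,0,0],[0,-18,0],1],
    [[0,0,0],[0,0,0],1],
    [[0,0,0],[0,18,0],1],
    [[0,0,0],[0,18,0],1],
    [[0,0,0],[0,0,0],1],
    [[0,0,0],[0,-18,0],1],
    [[0,0,0],[0,-18,0],1],
    [[0,0,0],[0,0,0],1],
    [[0,0,0],[0,18,0],1]
  ]
}}

```text
t: 9.55
tcp_pos: [0.4336, -0.2067, 0.1797]
tool_rot: [0.987, 0.159, -0.002, -0.003]
force: [0.0, -0.2, -3.3]
finger_gap: 0.218
gripper_force: 79.2
```

>>> {"api": "play_rows", "payload": {
  "rows": [
    [[0,0,0],[0,0,0],1],
    [[0,0,0],[0,0,0],1],
    [[0,0,0],[0,0,0],1],
    [[0,0,0],[0,0,0],1]
  ]
}}

```text
t: 9.88
tcp_pos: [0.4361, -0.2107, 0.1802]
tool_rot: [0.988, 0.157, -0.0, -0.0]
force: [0.4, 0.1, -3.7]
finger_gap: 0.226
gripper_force: 79.3
```

Run:
```python
from h import *
s=sense(); print(s["t"],s["tcp_pos"],s["tool_rot"],s["force"])
p,d,X=cloud("wrist"); p2,_,_=cloud("scene")
cv2.imwrite("pics/w4.png",np.vstack([p[:310],cv2.resize(p2[160:260,240:400],(512,290))])[...,::-1])
```

```text
9.8833 [ 0.43612591 -0.21068823  0.1801727 ] [ 9.87533835e-01  1.57405728e-01 -3.48805666e-04 -4.89573558e-04] [ 0.39783138  0.1012908  -3.70521237]
```

View pics/w4.png

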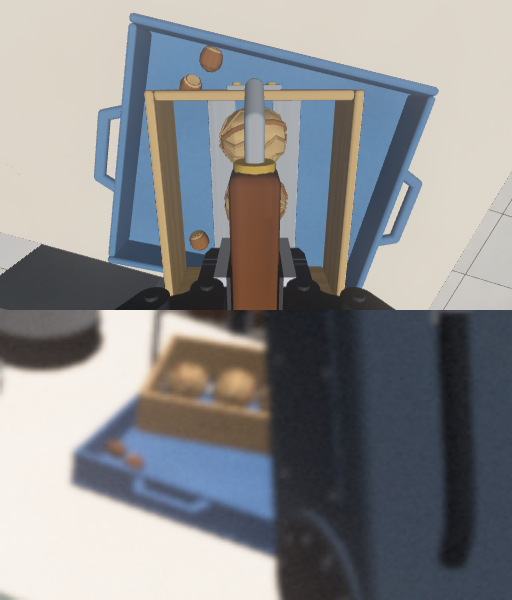

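Three hazelnuts are visible in the dish at (211,58), (191,83) and (199,240). The walnuts are in the middle slot. The fourth hazelnut is hidden, so I'll shake more and look from offset positions.

>>> {"api": "play_rows", "payload": {
  "rows": [
    [[0,0,0],[0,20,0],1],
    [[0,0,0],[0,0,0],1],
    [[0,0,0],[0,-20,0],1],
    [[0,0,0],[0,-20,0],1],
    [[0,0,0],[0,0,0],1],
    [[0,0,0],[0,20,0],1],
    [[0,0,0],[0,20,0],1],
    [[0,0,0],[0,0,0],1],
    [[0,0,0],[0,-20,0],1],
    [[0,0,0],[0,-20,0],1],
    [[0,0,0],[0,0,0],1],
    [[0,0,0],[0,20,0],1]
  ]
}}

```text
t: 10.98
tcp_pos: [0.4329, -0.2055, 0.1796]
tool_rot: [0.987, 0.159, -0.003, -0.004]
force: [-0.5, 0.2, -3.4]
finger_gap: 0.224
gripper_force: 79.4
```

>>> {"api": "play_rows", "payload": {
  "rows": [
    [[0,0,0],[0,20,0],1],
    [[0,0,0],[0,-20,0],1],
    [[0,0,0],[0,-20,0],1],
    [[0,0,0],[0,20,0],1],
    [[0,0,0],[0,20,0],1],
    [[0,0,0],[0,-20,0],1],
    [[0,0,0],[0,-20,0],1],
    [[0,0,0],[0,20,0],1],
    [[0,0,0],[0,0,0],1],
    [[0,0,0],[0,0,0],1],
    [[0,0,0],[0,0,0],1],
    [[0,0,0],[0,0,0],1]
  ]
}}

```text
t: 11.98
tcp_pos: [0.4362, -0.2107, 0.1802]
tool_rot: [0.988, 0.157, -0.0, -0.0]
force: [0.2, -0.4, -3.4]
finger_gap: 0.219
gripper_force: 80.3
```

Run:
```python
from h import *
F=[]
for n in("wrist","top","scene"):
    p,d,X=cloud(n); cv2.imwrite(f"pics/{n}5.png",p[...,::-1]); F.append(sense()["force"][2])
print(F,sense()["t"],sense()["tcp_pos"])
w,t,s=[cv2.imread(f"pics/{n}5.png") for n in("wrist","top","scene")]
cv2.imwrite("pics/m5.png",np.hstack([w,cv2.resize(np.vstack([t[180:290,255:395],s[165:265,240:380]]),(256,384))]))
```

```text
[np.float64(-3.4396614168608037), np.float64(-3.2892015707140914), np.float64(-2.9712691861925644)] 12.1333 [ 0.43636708 -0.21086304  0.18027621]
```

View pics/m5.png

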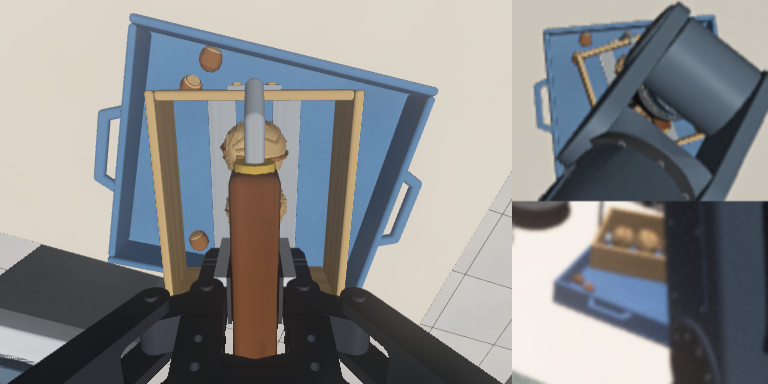

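>>> {"api": "play_rows", "payload": {
  "rows": [
    [[0,0,0],[0.6,-1.9,0],1],
    [[0,0,0],[1.2,-3.8,0],1],
    [[0,0,0],[1.8,-5.7,0],1],
    [[0,0,0],[2.4,-7.6,0],1],
    [[0,0,0],[3,-9.5,0],1],
    [[0,0,0],[3.6,-11.4,0],1],
    [[0,0,0],[4.2,-13.3,0],1],
    [[0,0,0],[4.8,-15.3,0],1],
    [[0,0,0],[5.4,-17.2,0],1],
    [[0,0,0],[6,-19.1,0],1],
    [[0,0,0],[6,-19.1,0],1],
    [[0,0,0],[6,-19.1,0],1]
  ]
}}

```text
t: 13.13
tcp_pos: [0.4343, -0.0593, 0.1804]
tool_rot: [0.988, 0.158, -0.0, -0.0]
force: [0.4, 0.5, -3.4]
finger_gap: 0.224
gripper_force: 80.3
```

>>> {"api": "play_rows", "payload": {
  "rows": [
    [[0,0,0],[6,-19.1,0],1],
    [[0,0,0],[5.4,-17.2,0],1],
    [[0,0,0],[4.8,-15.3,0],1],
    [[0,0,0],[4.2,-13.3,0],1],
    [[0,0,0],[3.6,-11.4,0],1],
    [[0,0,0],[3,-9.5,0],1],
    [[0,0,0],[2.4,-7.6,0],1],
    [[0,0,0],[1.8,-5.7,0],1],
    [[0,0,0],[1.2,-3.8,0],1],
    [[0,0,0],[0.6,-1.9,0],1],
    [[0,0,0],[0,0,0],1]
  ]
}}

```text
t: 14.05
tcp_pos: [0.4337, 0.0487, 0.1803]
tool_rot: [0.988, 0.158, 0.0, 0.0]
force: [0.2, -0.2, -3.5]
finger_gap: 0.22
gripper_force: 80.3
```

Run:
```python
from h import *
t,_,_=cloud("top"); s,_,_=cloud("scene"); print(sense()["tcp_pos"],sense()["force"],sense()["t"])
cv2.imwrite("pics/m6.png",np.hstack([cv2.resize(t[180:290,255:395],(400,314)),cv2.resize(s[130:290,180:380],(393,314))])[...,::-1])
```

```text
[0.43376198 0.04827014 0.18028468] [-0.07732978 -0.5881097  -4.36059408] 14.15
```

View pics/m6.png

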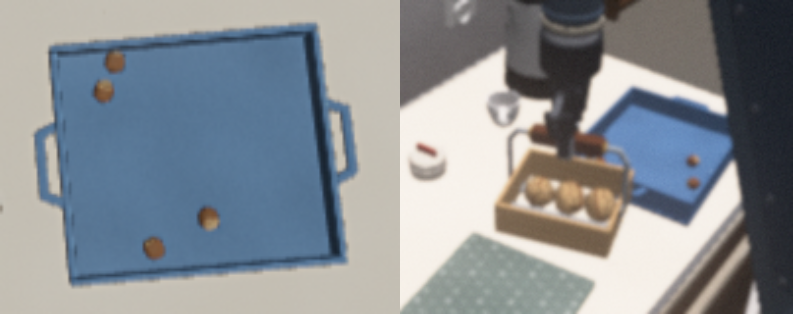

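All four hazelnuts lie in the dish, at crop pixels (115,62), (104,91), (208,218) and (154,248). The three walnuts are in the sieve. Next: carry the sieve to the board and lower it.

>>> {"api": "play_rows", "payload": {
  "rows": [
    [[0,0,0],[1.2,-3.8,0],1],
    [[0,0,0],[2.5,-7.6,0],1],
    [[0,0,0],[3.7,-11.4,0],1],
    [[0,0,0],[4.9,-15.2,0],1],
    [[0,0,0],[5.9,-18.1,0],1],
    [[0,0,0],[5.9,-18.1,0],1],
    [[0,0,0],[5.9,-18.1,0],1],
    [[0,0,0],[5.9,-18.1,0],1],
    [[0,0,0],[5.9,-18.1,0],1],
    [[0,0,0],[5.9,-18.1,0],1],
    [[0,0,0],[4.9,-15.2,0],1],
    [[0,0,0],[3.7,-11.4,0],1]
  ]
}}

```text
t: 15.15
tcp_pos: [0.433, 0.2324, 0.1802]
tool_rot: [0.987, 0.158, -0.0, -0.0]
force: [-0.3, -0.5, -2.8]
finger_gap: 0.219
gripper_force: 80.3
```

>>> {"api": "play_rows", "payload": {
  "rows": [
    [[0,0,0],[2.5,-7.6,0],1],
    [[0,0,0],[1.2,-3.8,0],1],
    [[0,0,0],[0,0,4],1],
    [[0,0,0],[0,0,8],1],
    [[0,0,0],[0,0,10],1],
    [[0,0,0],[0,0,10],1],
    [[0,0,0],[0,0,8],1],
    [[0,0,0],[0,0,6],1],
    [[0,0,0],[0,0,4],1],
    [[0,0,0],[0,0,3],1],
    [[0,0,0],[0,0,2],1],
    [[0,0,0],[0,0,1],1]
  ]
}}

```text
t: 16.15
tcp_pos: [0.4334, 0.2426, 0.1242]
tool_rot: [0.988, 0.157, 0.0, -0.0]
force: [0.2, -0.2, -3.6]
finger_gap: 0.225
gripper_force: 80.3
```

>>> {"api": "play_rows", "payload": {
  "rows": [
    [[0,0,0],[0,0,1],1],
    [[0,0,0],[0,0,1],1],
    [[0,0,0],[0,0,1],1],
    [[0,0,0],[0,0,0.5],1],
    [[0,0,0],[0,0,0],1],
    [[0,0,0],[0,0,0],1]
  ]
}}

```text
t: 16.65
tcp_pos: [0.4333, 0.2428, 0.1212]
tool_rot: [0.988, 0.158, 0.0, -0.0]
force: [-1.1, 0.9, -0.6]
finger_gap: 0.222
gripper_force: 80.7
```

>>> {"api": "play_rows", "payload": {
  "rows": [
    [[0,0,0],[0,0,0.3],1],
    [[0,0,0],[0,0,0],0.6],
    [[0,0,0],[0,0,0],0.3],
    [[0,0,0],[0,0,0],0.2],
    [[0,0,0],[0,0,0],0.2],
    [[0,0,0],[0,0,-5],0.2],
    [[0,0,0],[0,0,-15],0.2],
    [[0,0,0],[0,0,-25],0.2],
    [[0,0,0],[0,0,-30],0.2],
    [[0,0,0],[0,0,-30],0.2],
    [[0,0,0],[0,0,-15],0.2],
    [[0,0,0],[0,0,0],0.2]
  ]
}}

```text
t: 17.65
tcp_pos: [0.4357, 0.2434, 0.2445]
tool_rot: [0.988, 0.157, 0.004, -0.001]
force: [0.5, -0.6, -0.3]
finger_gap: 0.8
gripper_force: 0.0
```

Run:
```python
from h import *
w,d,X=cloud("wrist"); s,_,_=cloud("scene"); t=sense(); print(t["tcp_pos"],t["force"],t["t"])
Z=X[...,2]; m=(Z>.04)&(Z<.07)&(d>0)&(abs(X[...,0]-.433)<.12)&(abs(X[...,1]-.243)<.12)
print(cv2.minAreaRect((X[m][:,:2]*1000).astype(np.float32)))
cv2.imwrite("pics/m7.png",np.hstack([cv2.resize(w,(400,300)),cv2.resize(s[130:380,80:400],(384,300))])[...,::-1])
```

```text
[0.43324324 0.24264802 0.24092464] [-0.1827508  -0.84072465 -0.43256634] 17.75
((435.2353210449219, 244.62496948242188), (159.95205688476562, 133.26730346679688), 18.217178344726562)
```

View pics/m7.png

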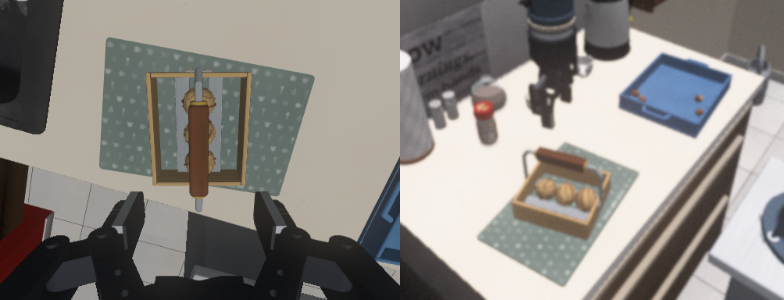

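The sieve stands on the board at (435,245) mm with all three walnuts, and the gripper is clear of it. The hazelnuts are in the dish, so I'll hand in.

```bash
python3 -c "
from station import *
print(sign_off())"
```

```text
the job is handed in; nothing more can be done
None
```

The job is handed in: the last pictures show all four hazelnuts in the dish and the sieve with its three walnuts released on the glass board; the sign-off returned no verdict.

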